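# Release a child-safe blade drawer with its pin

## Task

Open the child-safe blade drawer on the craft table: take the thin release pin (square wooden handle) from the wooden tool stand, feel its tip into the small hole in the steel plate on top of the grey case and press gently, only until the hidden latch gives and the drawer springs out by itself. Do not force the pin on the plate or drive the latch hard against its stop, and do not pull the drawer. Then put the pin back upright in its empty stand hole, fully down, and let go, leaving the awl and the other things on the table alone.

Things in the scene. Friction and masses are not known exactly. Their poses are not given: they have to be found in the camera images.
- pin: Release pin, upright in the stand at the start: steel shaft 5 mm thick, flat tip, 55 mm long; above it a steel collar 24 mm across, 4 mm thick; above that a square wooden handle 16 x 16 mm, 50 mm tall, its sides along the pin's x and y. Origin on the axis at the collar's underside, z up the handle (handle from z = 4 to 54 mm, tip at z = -55 mm). 35 to 70 g.
- pin_tip (a point): The tip of the pin's shaft.
- awl: Bystander in the other stand hole: stout awl with a round, bulging wooden handle 26 mm across and 44 mm tall over a 24 mm collar, shaft 9 mm (too thick for the access hole). Origin at the collar's underside.
- stand: Fixed wooden tool stand, 60 mm (x) x 140 mm (y) x 62 mm tall, origin at the centre of its underside. Two vertical holes 13 mm wide and 58 mm deep, 75 mm apart along y; a tool stands with its shaft in a hole and its collar resting on the stand's top.
- stand_hole_a (a point): Mouth of the stand hole at +y of the stand, on its top face. It holds the pin or the awl.
- stand_hole_b (a point): Mouth of the stand hole at -y of the stand, on its top face. It holds the other one.
- case: Fixed grey plastic case of the blade drawer, 150 mm (x) x 130 mm (y) x 90 mm tall, origin at the centre of its underside. The drawer comes out of its -x face, which is a black flush panel without a handle. A square steel plate 44 x 44 mm, 6 mm thick, lies fixed on top, with the access hole, 8 mm across, through it.
- access (a point): Nominal centre of the access hole, at the level of the steel plate's upper face (96 mm above the table). The plate, and its hole with it, really sits up to 5 mm off this point in both the case's x and y, so the hole has to be found by feel or by eye. The hidden latch's sprung pad, 22 mm across, lies below it, somewhere 14 to 28 mm under the plate's upper face.
- drawer (a joint): How far the drawer is out, m: 0 shut, latched. The latch pad under the hole pushes back with about 2.5 N at first touch, rising to 5 to 10 N with rubbing; after about 6 mm of travel (at most 7) it lets the drawer go, after 9 mm it meets a hard stop; released, it springs back. Once let go, the drawer's own spring drives it out to 0.045 in about a second and keeps it there.
- drawer_front (a point): Middle of the upper edge of the drawer's black front panel.
- glue: Bystander: yellow glue bottle with red nozzle, 42 mm across, 138 mm tall, upright. Origin under its centre.
- tub_pale: Bystander: clear round tub of pale wood chips, 110 mm across, 60 mm tall.
- tub_red: Bystander: clear round tub of red-brown chips, 120 mm across, 65 mm tall.
- tub_dark: Bystander: clear round tub of darker chips, 100 mm across, 55 mm tall.
- square: Bystander: small try square lying flat, 150 mm steel blade, 14 mm thick wooden stock.
- strip: Bystander: inlaid wooden strip 200 x 18 x 8 mm lying flat.
Things that resemble listed ones, but are neither listed nor needed, are in the scene too. Leave any pink or purple look-alike of the stand alone.

How it is judged:
By the outcome, as a careful person would: the job done as asked, in the order asked, and still so for the second after the job is handed in, with the robot touching nothing.
It also fails if it takes over 72 s, if anything falls off the work surface, if the arm or the gripper's body presses on something with over 40 N, if the wrist force passes 120 N, or if a joint passes its speed limit or range.

## Robot

A 6-joint arm with a two-finger parallel gripper is mounted at the origin on the work surface. World frame = base frame: x ahead of the robot, y to its left, z up, the work surface at z = 0. Lengths are in m, angles in degrees, forces in N, time in s.
With the tool pointing down it reaches from about 0.3 to 0.75 m from the base axis. Payload 8.5 kg.
Tool frame: the origin (TCP) lies at the very end of the fingers, on their centre line; the grasp point (between the pads) lies 19 mm behind it (env.pinch_z is the distance from the TCP to the grasp point, in m); z points along the fingers, y is the line along which they close (so a half turn about z gives the same grasp; the last joint's range is limited). The gripper opens to 85 mm and grips with 20 to 120 N. Pads are 22 mm wide; open, the fingers measure 114 mm over their backs; the gripper's body (76 mm by 85 mm) begins 54 mm behind the grasp point. The pads swing forward as they close: fully open they stand 13 mm farther back than shut.
Start: joints at [-12.336, 21.807, 74.336, -0, 83.858, -12.336], TCP at [0.55, 0, 0.231] pointing down, gripper open.
Joint ranges: [-178.18, 178.18], [-50.72, 133.34], [12.68, 142.11], [-81.47, 261.47], [9.98, 163.14], [-165.26, 165.26]. Speed limits (degrees/s): [136.94, 136.94, 180, 180, 180, 180].

## Interface

Orientations are given as a 3x3 rotation matrix whose columns are the frame's x, y, z axes.
In Python, from rig import env, viewer gives the robot as it stands.
- The arm moves only by the tool drive_tool, never from a script. Its argument "series" is a list of rows, each a list of 3 entries, a list of its own where there are three numbers: the shift along the tool's x, y, z in m, then the turn about the tool's z in degrees, then the finger opening in m, from 0 to 0.0854. A call has 1 to 20 rows; each row is the pose to reach, as a shift and turn from the pose commanded when the call began, along the tool's axes at that moment; what a row does not reach only later rows make up. A row lasts 1/10 s, in which the tool goes at most 50 mm and 8.59 degrees, less where a joint would pass 70% of its speed; a pose out of reach is approached as far as the arm can. A call with a gripper value outside its range is refused whole. The fingers move at their own pace and stop on an object; "newtons" is the grip in N (left out, the last holds). Time passes only in rows, so rows that repeat a pose let the fingers close. It gives the time, the measured TCP pose, the force, the opening and the grip force at its end, in the units of the state.
- env.observe(): the state, without advancing time (a new reading comes with each control period).
- viewer.get_image(name): name is "scene" or "side" or "wrist"; returns a dict with "img" (384x512x3 uint8, red, green, blue), "depth" (384x512 float32, m along the optical axis (not along the pixel's ray), 0 where there is no reading), "camera_matrix" (3x3 intrinsics, pixels), "distortion" ([k1, k2, p1, p2, k3] as OpenCV has them; the pictures are not rectified), "rvec" (rotation vector, rad) and "tvec" (3), from world to camera coordinates, as OpenCV has them. Camera axes: x right, y down, z forward; pixel columns grow to the right and rows downward; lengths in m; the calibration is good to about 2 mm. A picture is of the moment at which its call begins.
- env.close_job(): hands the job in; it is judged then, once.
The state is a dict: "time_s": time; "q": joint angles; "qvel": joint speeds; "joint_efforts": joint torques, N m; "position": TCP position; "tool_rot": TCP orientation; "ft_force": force on the tool from outside, world axes, zero at the start; "wrist_torque": the same for the moment, N m; "grip_width": finger opening in m; "gripper_force": force on a finger pad.
Only numpy, scipy, OpenCV 4.12 (cv2) and the standard library are available. Lean on these libraries where they do the work, as an engineer would, in place of code of your own. Each camera call takes 0.05 s, during which the arm holds its last target. There are 200 camera calls.

## Working session

There is one attempt and no reset: what is moved stays moved. The work goes in short steps, Python scripts to look and compute and a tool call to move; the robot and the scene stay as the last step left them, time stands still between calls to the robot, and variables do not carry over. Pictures are saved under pics/ and viewed, at most 10 in all, crops included, and the job is handed in when it is done.

Besides the shell and the picture viewer there is one more tool, called after "Emit:" as name(argument=value, ...) on one line, values as JSON. drive_tool: Moves the arm, as the interface text tells. Its arguments: {"type":"object","properties":{"series":{"type":"array"},"newtons":{"type":"number"}},"required":["series"]}

```bash
mkdir -p pics; ls
cat > h.py <<'E'
import numpy as np, cv2
from rig import env, viewer
def snap(n,f):
    d=viewer.get_image(n); np.savez('pics/'+f+'.npz',**{k:np.array(v) for k,v in d.items()})
    cv2.imwrite('pics/'+f+'.png',d['img'][:,:,::-1]); return d
def load(f): return dict(np.load('pics/'+f+'.npz'))
def ray(d,u,v):
    p=cv2.undistortPoints(np.array([[[u,v]]],float),d['camera_matrix'],d['distortion'])[0,0]
    R=cv2.Rodrigues(d['rvec'])[0]; t=d['tvec'].ravel()
    return -R.T@t, R.T@np.array([p[0],p[1],1.])
def atz(d,u,v,z):
    c,r=ray(d,u,v); return c+r*(z-c[2])/r[2]
def dep(d,u,v):
    c,r=ray(d,u,v); return c+r*np.median(d['depth'][int(v)-1:int(v)+2,int(u)-1:int(u)+2])
def crop(d,f,u0,v0,u1,v1,s):
    cv2.imwrite('pics/'+f+'.png',cv2.resize(d['img'][v0:v1,u0:u1,::-1],None,fx=s,fy=s,interpolation=cv2.INTER_CUBIC))
E
python3 - <<'E'
from h import *
a=snap('scene','s0'); b=snap('side','d0'); c=snap('wrist','w0')
cv2.imwrite('pics/all.png',np.vstack([np.hstack([a['img'],b['img']])])[:,:,::-1][:, :, :])
im=cv2.imread('pics/all.png'); cv2.imwrite('pics/all.png',cv2.resize(im,(800,300),interpolation=cv2.INTER_AREA))
o=env.observe(); print(o['position'],o['tool_rot'],o['time_s'],env.pinch_z)
E
```

```text
pics
[5.49793164e-01 5.01083750e-05 2.30881057e-01] [[ 1.49819535e-05  9.99999465e-01 -1.03435423e-03]
 [ 9.99999970e-01 -1.47298514e-05  2.43736114e-04]
 [ 2.43720748e-04 -1.03435785e-03 -9.99999435e-01]] 0.15 0.0187
```

View pics/s0.png

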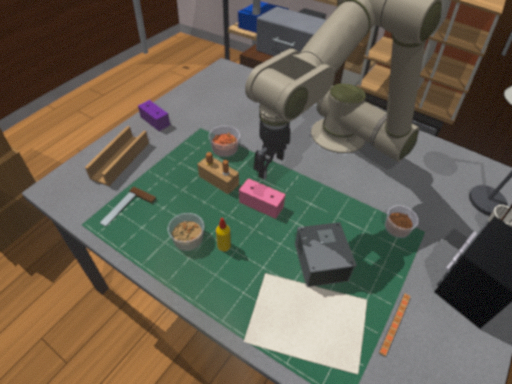

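The scene view shows the wooden stand at (218,173) with two tools, and the grey case at (325,253). There are two stand look-alikes, pink at (262,198) and purple at (153,114). Only the wooden one fits the description, so I'll confirm it in an enlarged crop.

Run:
```python
from h import *
a=load('s0'); b=load('d0')
def cr(d,u0,v0,u1,v1,w,h): return cv2.resize(d['img'][v0:v1,u0:u1,::-1],(w,h),interpolation=cv2.INTER_CUBIC)
# left: stand crop 185..255 x 145..205 ; right: case crop 290..360 x 217..287
im=np.hstack([cr(a,190,145,250,205,400,400),cr(a,292,220,352,280,400,400)])
cv2.imwrite('pics/c1.png',im)
for n,u,v in [('stand',218,173),('case',325,253)]: print(n,dep(a,u,v),atz(a,u,v,.06))
```

```text
stand [ 0.50985408 -0.22732389  0.06282839] [ 0.50768001 -0.22918248  0.06      ]
case [0.61026225 0.22502581 0.08849096] [0.5910307  0.22070613 0.06      ]
```

View pics/c1.png

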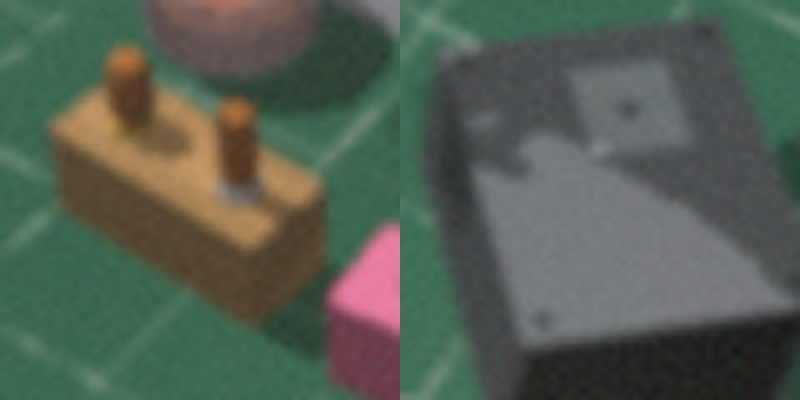

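View pics/d0.png

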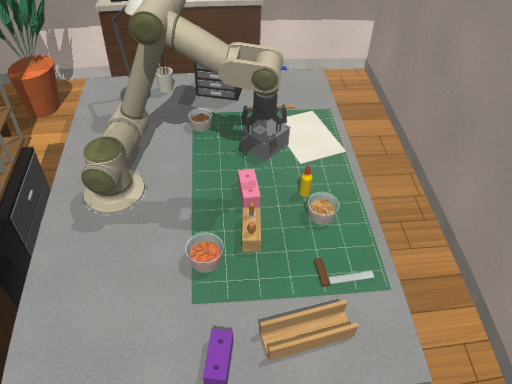

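The crop's left tool at scene (209,160) has a round bulging handle and a yellowish collar, so it is the awl. The right tool at (226,167) has a slim, straight handle over a steel collar, so it is the pin. In the case crop the plate hole is at about scene (326,236). Next I'll measure both and look from close by with the wrist camera.

Run:
```python
from h import *
a=load('s0'); w=load('w0')
print('pin collar',atz(a,226,173.5,.064),'top',atz(a,225.6,160.5,.116),'awl collar',atz(a,209.2,163.8,.064))
s=60/400
c=lambda x,y,z:atz(a,292+x*s,220+y*s,z)
print('hole',c(629,110,.096) if 0 else c(229,110,.096))
for n,p in dict(tl=(40,45),tr=(318,18),bl=(128,345),br=(410,305)).items(): print(n,c(*p,.09))
for n,p in dict(ptl=(168,70),ptr=(270,60),pbl=(190,155),pbr=(292,148)).items(): print(n,c(*p,.096))
for p in [(60,130),(100,85),(320,185),(250,250)]: print('st',atz(a,190+p[0]*s,145+p[1]*s,.062))
R=cv2.Rodrigues(w['rvec'])[0]; print('wcam',-R.T@w['tvec'].ravel(),R)
print(w['camera_matrix'])
```

```text
pin collar [ 0.49708067 -0.20263281  0.064     ] top [ 0.48943886 -0.20769456  0.116     ] awl collar [ 0.49207701 -0.27987449  0.064     ]
hole [0.56297229 0.20439558 0.096     ]
tl [0.5742153  0.11830626 0.09      ]
tr [0.49064957 0.21434856 0.09      ]
bl [0.68533601 0.22104534 0.09      ]
br [0.60450352 0.30908743 0.09      ]
ptl [0.55884894 0.17275253 0.096     ]
ptr [0.52872229 0.20752385 0.096     ]
pbl [0.5932878  0.20096612 0.096     ]
pbr [0.56559462 0.23564257 0.096     ]
st [ 0.51371824 -0.30851942  0.062     ]
st [ 0.47442558 -0.31331478  0.062     ]
st [ 0.46908576 -0.17227804  0.062     ]
st [ 0.52682881 -0.17426276  0.062     ]
wcam [0.55069881 0.07703125 0.37298396] [[ 9.99999300e-01 -3.42278811e-05 -1.18248579e-03]
 [ 3.21779817e-04 -9.54022082e-01  2.99736158e-01]
 [-1.13837689e-03 -2.99736329e-01 -9.54021403e-01]]
[[301.29231815   0.         253.03576945]
 [  0.         301.29231815 189.77400412]
 [  0.           0.           1.        ]]
```

Emit:
drive_tool(series=[[[-0.05,-0.014,0],0,0.085],[[-0.1,-0.028,0],0,0.085],[[-0.15,-0.042,0],0,0.085],[[-0.205,-0.056,0.0],0,0.085],[[-0.205,-0.056,0.0],0,0.085],[[-0.205,-0.056,0.0],0,0.085],[[-0.205,-0.056,0.0],0,0.085]])

```text
time_s: 0.85
position: [0.4941, -0.204, 0.2312]
tool_rot: [[-0.0, 1.0, -0.0], [1.0, 0.0, 0.001], [0.001, -0.0, -1.0]]
ft_force: [-0.9, 0.7, 0.8]
grip_width: 0.0849
gripper_force: 0.0
```

Run:
```python
from h import *
w=snap('wrist','w1'); o=env.observe(); print(o['position'],o['time_s'])
crop(w,'w1c',126,60,386,260,3)
```

```text
[ 0.49429056 -0.20361558  0.23127639] 0.9
```

View pics/w1c.png

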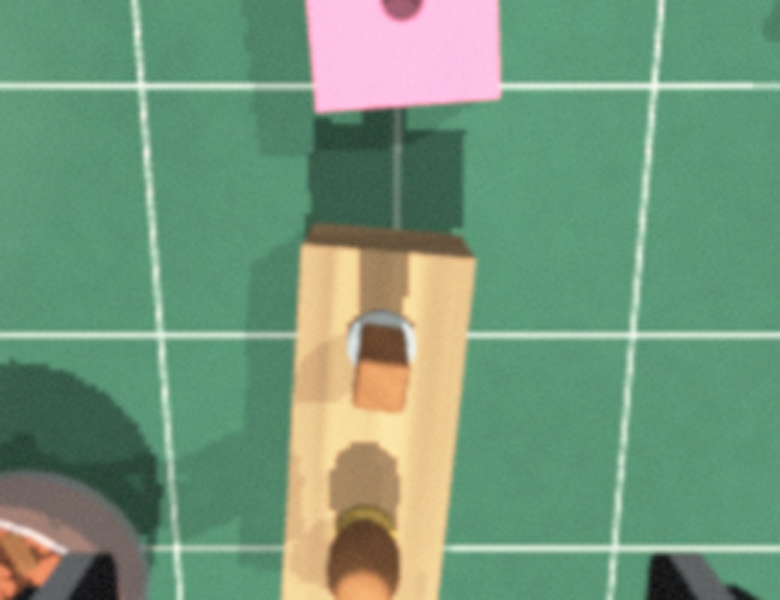

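The square handle with its steel collar is at crop (382,387), and the awl's round bulging handle is below it at (365,565). So this is the pin. I'll compute its top centre and yaw.

Run:
```python
from h import *
w=load('w1')
P=[atz(w,126+x/3,60+y/3,.116)[:2] for x,y in [(360,362),(410,367),(404,412),(353,407)]]
P=np.array(P); print(P.mean(0),np.linalg.norm(np.roll(P,-1,0)-P,axis=1))
for i in range(4):
    e=P[(i+1)%4]-P[i]; print(np.degrees(np.arctan2(e[1],e[0])))
# collar left/right extremes / stand front edge
print('collar LR',atz(w,126+348/3,60+345/3,.065),atz(w,126+416/3,60+348/3,.065))
print('stand',[atz(w,126+x/3,60+y/3,.062)[:2].round(4) for x,y in [(302,245),(475,258),(283,598),(440,598)]], 'dep top',dep(w,126+382/3,60+387/3), 'rim tub',dep(w,126+60/3,60+545/3))
```

```text
[ 0.4950926  -0.20721635] [0.01487781 0.01417809 0.01541002 0.01420225]
-5.911573424683708
-96.74801210371187
174.11228717597757
81.10504001498754
collar LR [ 0.48323468 -0.20753021  0.065     ] [ 0.50719599 -0.20861353  0.065     ]
stand [array([ 0.4677, -0.1728]), array([ 0.5273, -0.1773]), array([ 0.4568, -0.3099]), array([ 0.5178, -0.3099])] dep top [ 0.49516862 -0.20729375  0.1155723 ] rim tub [ 0.3729048  -0.28660136  0.06284541]
```

Emit:
drive_tool(series=[[[-0.002,0.001,0.02],6,0.06],[[-0.002,0.001,0.05],6,0.06],[[-0.002,0.001,0.08],6,0.06],[[-0.002,0.001,0.1],6,0.06],[[-0.002,0.001,0.12],6,0.06],[[-0.002,0.001,0.14],6,0.06],[[-0.002,0.001,0.154],6,0.06],[[-0.002,0.001,0.154],6,0.06],[[-0.002,0.001,0.154],6,0.06],[[-0.002,0.001,0.154],6,0.06]])

```text
time_s: 1.9
position: [0.4956, -0.2067, 0.0783]
tool_rot: [[0.104, 0.995, 0.001], [0.995, -0.104, -0.001], [-0.001, 0.001, -1.0]]
ft_force: [0.1, -0.2, -0.2]
grip_width: 0.0599
gripper_force: 0.0
```

Emit:
drive_tool(series=[[[0,0,0],0,0.03],[[0,0,0],0,0.012],[[0,0,0],0,0.012],[[0,0,0],0,0.012],[[0,0,0],0,0.012],[[0,0,0],0,0.012],[[0,0,0],0,0.012]], newtons=50)

```text
time_s: 2.6
position: [0.495, -0.2071, 0.0776]
tool_rot: [[0.105, 0.995, 0.0], [0.995, -0.105, -0.0], [-0.0, 0.0, -1.0]]
ft_force: [-1.7, 0.6, 3.6]
grip_width: 0.0149
gripper_force: 52.4
```

Emit:
drive_tool(series=[[[0,0,-0.01],0,0.012],[[0,0,-0.025],0,0.012],[[0,0,-0.04],0,0.012],[[0,0,-0.06],0,0.012],[[0,0,-0.09],0,0.012],[[0,0,-0.12],0,0.012],[[0,0,-0.15],0,0.012],[[0,0,-0.16],0,0.012],[[0,0,-0.16],0,0.012],[[0,0,-0.16],0,0.012]])

```text
time_s: 3.6
position: [0.4945, -0.2067, 0.236]
tool_rot: [[0.105, 0.995, -0.002], [0.995, -0.105, 0.001], [0.001, -0.002, -1.0]]
ft_force: [0.2, -0.4, -1.8]
grip_width: 0.016
gripper_force: 52.0
```

Run:
```python
from h import *
b=snap('side','d1'); w=snap('wrist','w2'); o=env.observe(); print(o['position'],o['time_s'],o['ft_force'],o['grip_width'],o['wrist_torque'])
# wrist view lower-centre crop and side view near gripper
def pj(d,P): return cv2.projectPoints(np.array([P],float),d['rvec'],d['tvec'],d['camera_matrix'],d['distortion'])[0].ravel()
p=o['position']; tip=p+np.array([0,0,-.0706]); u=pj(b,tip); v=pj(w,tip); print(u,v)
c1=cv2.resize(b['img'][max(0,int(u[1])-50):int(u[1])+20,int(u[0])-35:int(u[0])+35],(400,400),interpolation=cv2.INTER_CUBIC)
c2=cv2.resize(w['img'][184:384,156:356],(400,400),interpolation=cv2.INTER_CUBIC)
cv2.imwrite('pics/c2.png',np.hstack([c1,c2])[:,:,::-1])
```

```text
[ 0.49452244 -0.20671785  0.23574834] 3.7 [ 0.51153322  0.10982218 -0.69342727] 0.015163417677241034 [ 0.02349375 -0.04168532  0.05536708]
[252.32864682 194.33211298] [252.33348579 202.90955476]
```

View pics/c2.png

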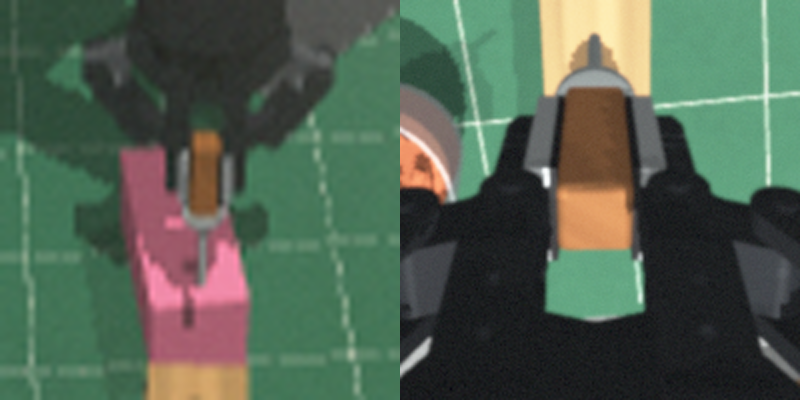

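The pin is held upright. Its tip shows at wrist pixel (254,203), and I predicted (252.3,202.9), so it has not slipped. Next I'll move to near the access hole and look.

Emit:
drive_tool(series=[[[0.02,0.001,0],0,0.012],[[0.06,0.004,0],-1,0.012],[[0.1,0.007,0],-2,0.012],[[0.14,0.01,0],-3,0.012],[[0.18,0.013,0],-4,0.012],[[0.22,0.016,0],-5,0.012],[[0.26,0.019,0],-6,0.012],[[0.3,0.022,0],-6,0.012],[[0.34,0.025,0],-6,0.012],[[0.37,0.027,0.01],-6,0.012],[[0.386,0.028,0.02],-6,0.012],[[0.386,0.028,0.035],-6,0.012],[[0.386,0.028,0.035],-6,0.012],[[0.386,0.028,0.035],-6,0.012],[[0.386,0.028,0.035],-6,0.012]])

```text
time_s: 5.2
position: [0.5635, 0.1733, 0.2029]
tool_rot: [[0.001, 1.0, 0.001], [1.0, -0.001, 0.0], [0.0, 0.001, -1.0]]
ft_force: [0.2, -0.0, 0.3]
grip_width: 0.0152
gripper_force: 51.9
```

Run:
```python
from h import *
w=snap('wrist','w3'); o=env.observe(); print(o['position'],o['time_s'],o['ft_force'],o['grip_width'],o['tool_rot'][0])
crop(w,'w3c',172,50,342,220,4)
cv2.imwrite('pics/w3c.png',cv2.resize(cv2.imread('pics/w3c.png'),(600,600)))
```

```text
[0.56348664 0.17334332 0.20296616] 5.25 [-0.13359427 -0.13894159 -0.61623645] 0.015421820577937414 [9.44012971e-04 9.99999015e-01 1.03857249e-03]
```

View pics/w3c.png

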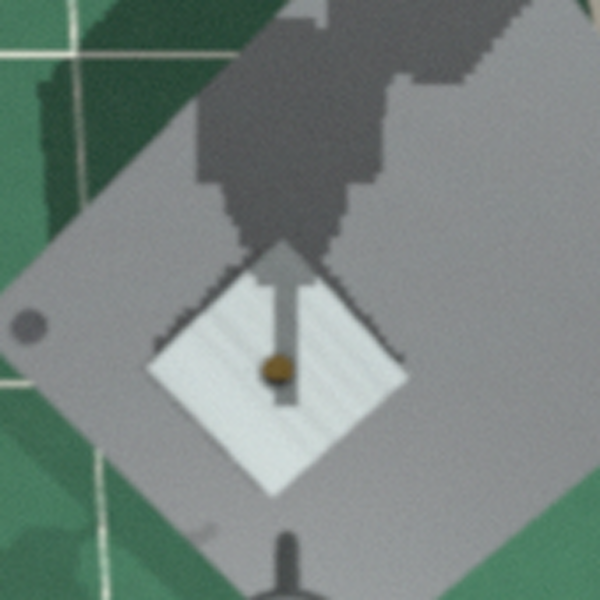

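The hole is at crop (277,369) and agrees with the plate centre, which the corners put at (279,370). The pin tip is at crop (287,535).

Run:
```python
from h import *
w=load('w3'); k=170/600
P=lambda x,y,z:atz(w,172+x*k,50+y*k,z)
print('hole',P(277,369,.096),'corners',[P(x,y,.096)[:2].round(4) for x,y in [(283,240),(148,370),(275,497),(410,375)]])
def pj(d,P): return cv2.projectPoints(np.array([P],float),d['rvec'],d['tvec'],d['camera_matrix'],d['distortion'])[0].ravel()
t=np.array([.5635,.1733,.1324]); print('tip pred crop',(pj(w,t)-[172,50])/k, 'tip meas',P(287,538,.1324))
print('hole depth z',dep(w,172+240*k,50+380*k))
```

```text
hole [0.5622487  0.20281958 0.096     ] corners [array([0.5637, 0.2326]), array([0.5317, 0.2026]), array([0.5616, 0.171 ]), array([0.5938, 0.2013])]
tip pred crop [282.1490725  538.71165563] tip meas [0.56453081 0.17345923 0.1324    ]
hole depth z [0.55342934 0.20008488 0.09548315]
```

Emit:
drive_tool(series=[[[0.01,-0.001,0],0,0.012],[[0.02,-0.002,0],0,0.012],[[0.029,-0.0023,0],0,0.012],[[0.029,-0.0023,0.01],0,0.012],[[0.029,-0.0023,0.02],0,0.012],[[0.029,-0.0023,0.028],0,0.012],[[0.029,-0.0023,0.028],0,0.012],[[0.029,-0.0023,0.028],0,0.012],[[0.029,-0.0023,0.028],0,0.012],[[0.029,-0.0023,0.028],0,0.012]])

```text
time_s: 6.25
position: [0.5611, 0.2029, 0.1747]
tool_rot: [[0.0, 1.0, 0.001], [1.0, -0.0, 0.0], [0.0, 0.001, -1.0]]
ft_force: [-0.9, 0.2, -1.0]
grip_width: 0.0157
gripper_force: 51.9
```

Run:
```python
from h import *
w=snap('wrist','w4'); o=env.observe(); print(o['position'],o['time_s'],o['ft_force'],o['grip_width'])
crop(w,'w4c',216,166,291,241,8)
```

```text
[0.56104383 0.20290503 0.17468752] 6.3 [-0.05678937 -1.15993855 -1.47594038] 0.015487514086258296
```

View pics/w4c.png

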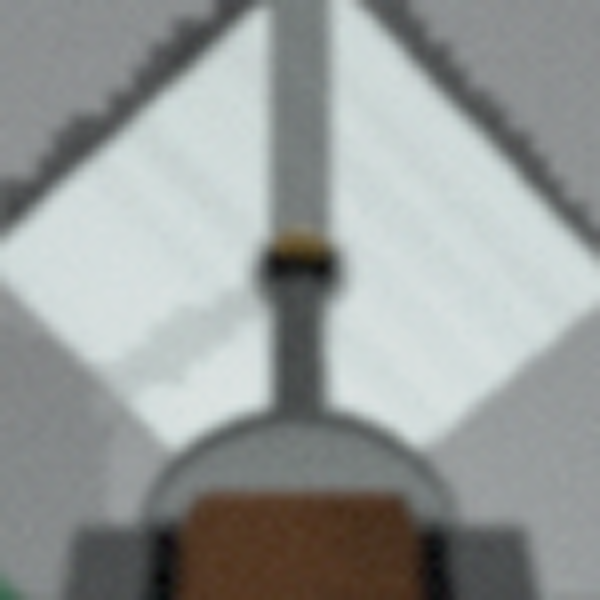

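Run:
```python
from h import *
w=load('w4'); P=lambda x,y,z:atz(w,216+x/8,166+y/8,z)
print('top edge y-4mm',P(298,231,.096)-[0,.004,0],'LR',P(256,270,.096),P(342,270,.096))
print('tip far edge-2.5',P(299,283,.1041)-[0,.0025,0], P(299,275,.1041)-[0,.0025,0])
for p in [(0,265),(600,290)]: print(P(*p,.096))
```

```text
top edge y-4mm [0.56208895 0.20230501 0.096     ] LR [0.55801156 0.20231696 0.096     ] [0.56636075 0.20231275 0.096     ]
tip far edge-2.5 [0.56217012 0.2013689  0.1041    ] [0.56217001 0.2021633  0.1041    ]
[0.53318542 0.2028446  0.096     ]
[0.59148349 0.20023956 0.096     ]
```

The tip is over the hole, within about 1 mm in both axes. Now I'll feel downward gently.

Emit:
drive_tool(series=[[[0,0,0.002],0,0.012],[[0,0,0.004],0,0.012],[[0,0,0.006],0,0.012],[[0,0,0.007],0,0.012],[[0,0,0.008],0,0.012],[[0,0,0.009],0,0.012],[[0,0,0.01],0,0.012],[[0,0,0.01],0,0.012],[[0,0,0.01],0,0.012]])

```text
time_s: 7.2
position: [0.5609, 0.203, 0.1643]
tool_rot: [[-0.0, 1.0, 0.0], [1.0, 0.0, 0.0], [0.0, 0.0, -1.0]]
ft_force: [-0.6, 0.3, 0.0]
grip_width: 0.0156
gripper_force: 51.9
```

Emit:
drive_tool(series=[[[0,0,0.001],0,0.012],[[0,0,0.002],0,0.012],[[0,0,0.003],0,0.012],[[0,0,0.004],0,0.012],[[0,0,0.006],0,0.012],[[0,0,0.008],0,0.012],[[0,0,0.009],0,0.012],[[0,0,0.009],0,0.012],[[0,0,0.009],0,0.012]])

```text
time_s: 8.1
position: [0.5609, 0.203, 0.1553]
tool_rot: [[-0.0, 1.0, 0.0], [1.0, 0.0, -0.0], [-0.0, 0.0, -1.0]]
ft_force: [-0.2, 0.4, -0.7]
grip_width: 0.0153
gripper_force: 51.9
```

Emit:
drive_tool(series=[[[0,0,0.001],0,0.012],[[0,0,0.002],0,0.012],[[0,0,0.003],0,0.012],[[0,0,0.004],0,0.012],[[0,0,0.005],0,0.012],[[0,0,0.005],0,0.012],[[0,0,0.005],0,0.012]])

```text
time_s: 8.8
position: [0.5609, 0.203, 0.1503]
tool_rot: [[-0.0, 1.0, -0.0], [1.0, 0.0, -0.0], [-0.0, -0.0, -1.0]]
ft_force: [-0.1, -0.1, -0.1]
grip_width: 0.0152
gripper_force: 51.9
```

Tip depth is 16.3 mm with no contact. I'll go on in 4 mm steps.

Emit:
drive_tool(series=[[[0,0,0.001],0,0.012],[[0,0,0.002],0,0.012],[[0,0,0.003],0,0.012],[[0,0,0.004],0,0.012],[[0,0,0.004],0,0.012],[[0,0,0.004],0,0.012]])

```text
time_s: 9.4
position: [0.5609, 0.203, 0.1463]
tool_rot: [[-0.0, 1.0, -0.0], [1.0, 0.0, -0.0], [-0.0, -0.0, -1.0]]
ft_force: [-0.0, 0.1, -0.5]
grip_width: 0.0154
gripper_force: 51.9
```

Emit:
drive_tool(series=[[[0,0,0.001],0,0.012],[[0,0,0.002],0,0.012],[[0,0,0.003],0,0.012],[[0,0,0.004],0,0.012],[[0,0,0.004],0,0.012],[[0,0,0.004],0,0.012]])

```text
time_s: 10.0
position: [0.5609, 0.203, 0.1423]
tool_rot: [[-0.0, 1.0, -0.0], [1.0, 0.0, -0.0], [-0.0, -0.0, -1.0]]
ft_force: [0.0, -0.4, -0.6]
grip_width: 0.0156
gripper_force: 51.9
```

Emit:
drive_tool(series=[[[0,0,0.001],0,0.012],[[0,0,0.002],0,0.012],[[0,0,0.003],0,0.012],[[0,0,0.003],0,0.012],[[0,0,0.003],0,0.012]])

```text
time_s: 10.5
position: [0.561, 0.203, 0.1397]
tool_rot: [[-0.0, 1.0, 0.001], [1.0, 0.0, 0.0], [0.0, 0.001, -1.0]]
ft_force: [-1.2, -0.5, 4.8]
grip_width: 0.0153
gripper_force: 52.6
```

Emit:
drive_tool(series=[[[0,0,0.001],0,0.012],[[0,0,0.002],0,0.012],[[0,0,0.002],0,0.012]])

```text
time_s: 10.8
position: [0.561, 0.203, 0.1376]
tool_rot: [[0.0, 1.0, 0.0], [1.0, -0.0, 0.0], [0.0, 0.0, -1.0]]
ft_force: [-0.8, -0.1, 4.7]
grip_width: 0.015
gripper_force: 52.7
```

```bash
cat > chk.py <<'E'
import sys; from h import *
a=snap('scene',sys.argv[1]); o=env.observe(); print(o['position'],o['ft_force'],o['time_s'])
if len(sys.argv)>2:
    b=load(sys.argv[2]); d=np.abs(a['img'].astype(int)-b['img']).max(2)[190:310,270:400]; print('changed px',(d>40).sum())
E
python3 chk.py e0
```

```text
[0.56097651 0.2029798  0.137625  ] [-0.89939382 -0.44002733  4.72387702] 10.85
```

Emit:
drive_tool(series=[[[0,0,0.0005],0,0.012],[[0,0,0.001],0,0.012],[[0,0,0.001],0,0.012]])

```text
time_s: 11.15
position: [0.561, 0.203, 0.1368]
tool_rot: [[-0.0, 1.0, 0.001], [1.0, 0.0, 0.0], [0.0, 0.001, -1.0]]
ft_force: [-2.1, -0.7, 7.0]
grip_width: 0.0153
gripper_force: 52.8
```

```bash
python3 chk.py e1 e0
```

```text
[0.56098227 0.20299982 0.13675867] [-2.05010177  0.69349536  6.7872683 ] 11.2
changed px 0
```

Emit:
drive_tool(series=[[[0,0,0.0005],0,0.012],[[0,0,0.001],0,0.012],[[0,0,0.001],0,0.012]])

```text
time_s: 11.5
position: [0.561, 0.203, 0.1358]
tool_rot: [[-0.0, 1.0, 0.001], [1.0, 0.0, 0.0], [0.0, 0.001, -1.0]]
ft_force: [-0.7, -0.5, 6.0]
grip_width: 0.0151
gripper_force: 52.8
```

```bash
python3 chk.py e2 e0
```

```text
[0.56097828 0.20296646 0.13577578] [-0.34419212  0.2573191   6.02022262] 11.55
changed px 0
```

Emit:
drive_tool(series=[[[0,0,0.0005],0,0.012],[[0,0,0.001],0,0.012],[[0,0,0.001],0,0.012]])

```text
time_s: 11.85
position: [0.561, 0.203, 0.1346]
tool_rot: [[-0.0, 1.0, 0.001], [1.0, 0.0, 0.0], [0.0, 0.001, -1.0]]
ft_force: [-1.1, -0.2, 2.6]
grip_width: 0.0155
gripper_force: 52.3
```

```bash
python3 chk.py e3 e0
```

```text
[0.56093992 0.20293841 0.13450566] [-1.31330547  0.74101169  4.11925907] 11.9
changed px 19
```

The force dropped and the image changed, so the latch has probably let go. I'll hold and check.

Emit:
drive_tool(series=[[[0,0,0],0,0.012],[[0,0,0],0,0.012],[[0,0,0],0,0.012],[[0,0,0],0,0.012],[[0,0,0],0,0.012],[[0,0,0],0,0.012],[[0,0,0],0,0.012],[[0,0,0],0,0.012],[[0,0,0],0,0.012],[[0,0,0],0,0.012]])

```text
time_s: 12.9
position: [0.5609, 0.2029, 0.1343]
tool_rot: [[0.0, 1.0, 0.0], [1.0, -0.0, -0.0], [-0.0, 0.0, -1.0]]
ft_force: [0.4, -0.6, 3.6]
grip_width: 0.0155
gripper_force: 52.5
```

```bash
python3 chk.py e4 e0; python3 -c "
from h import *
a=load('e4');b=load('e0');crop(a,'x1',280,180,410,310,3);crop(b,'x0',280,180,410,310,3)
cv2.imwrite('pics/x.png',np.hstack([cv2.imread('pics/x0.png'),cv2.imread('pics/x1.png')]))"
```

```text
[0.56089104 0.20295602 0.13433157] [-0.21862632  0.13435166  4.44354243] 12.95
changed px 1025
```

View pics/x.png

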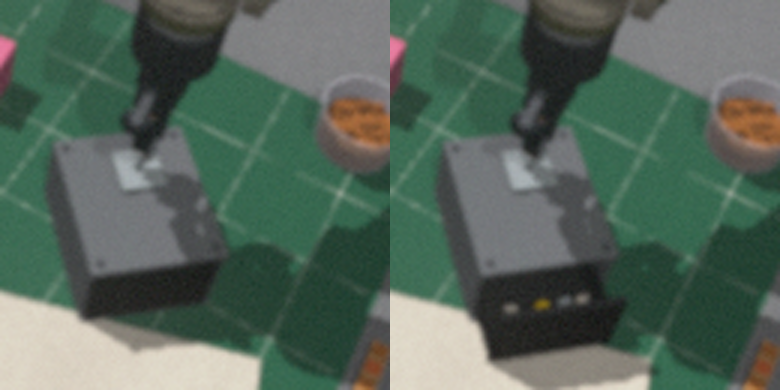

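The right image shows the drawer sprung out, with its front panel at crop (555,330) and the compartments visible. Next I'll lift the pin straight out.

Emit:
drive_tool(series=[[[0,0,-0.005],0,0.012],[[0,0,-0.012],0,0.012],[[0,0,-0.02],0,0.012],[[0,0,-0.028],0,0.012],[[0,0,-0.036],0,0.012],[[0,0,-0.046],0,0.012],[[0,0,-0.06],0,0.012],[[0,0,-0.08],0,0.012],[[0,0,-0.1],0,0.012],[[0,0,-0.1],0,0.012],[[0,0,-0.1],0,0.012]])

```text
time_s: 14.05
position: [0.5607, 0.203, 0.2341]
tool_rot: [[-0.0, 1.0, -0.0], [1.0, 0.0, 0.0], [0.0, -0.0, -1.0]]
ft_force: [0.8, 1.3, -2.4]
grip_width: 0.0156
gripper_force: 51.8
```

Run:
```python
from h import *
o=env.observe(); p=o['position']; R=o['tool_rot']; print(p,o['ft_force'],R@np.array([0,0,1]))
# target: above the stand, tip 30 mm short in y? go to hole minus nothing
for q in [(.495,-.18),(.495,-.2073)]:
    print(R.T@(np.array([*q,p[2]])-p))
w=snap('wrist','w5')
print('dark shaft crop saved')
c=w['img'][190:230,230:280].astype(int).sum(2); print(c.argmin()//50+190,c.argmin()%50+230)
```

```text
[0.56071181 0.20295132 0.23410073] [ 0.80692926  1.32011122 -2.35662775] [-5.62566797e-06  1.28076295e-05 -1.00000000e+00]
[-3.82948432e-01 -6.57286537e-02 -4.53502585e-06]
[-4.10248432e-01 -6.57298544e-02 -4.88467413e-06]
dark shaft crop saved
229 260
```

Emit:
drive_tool(series=[[[-0.02,-0.003,0],0,0.012],[[-0.06,-0.01,0],1,0.012],[[-0.1,-0.016,0],2,0.012],[[-0.14,-0.023,0],3,0.012],[[-0.18,-0.029,0],4,0.012],[[-0.22,-0.035,0],5,0.012],[[-0.26,-0.042,0],6,0.012],[[-0.3,-0.048,0],6,0.012],[[-0.34,-0.055,0],6,0.012],[[-0.38,-0.061,0],6,0.012],[[-0.4,-0.0645,0],6,0.012],[[-0.41,-0.066,0],6,0.012],[[-0.41,-0.066,0],6,0.012],[[-0.41,-0.066,0],6,0.012],[[-0.41,-0.066,0],6,0.012]])

```text
time_s: 15.6
position: [0.4951, -0.2058, 0.2342]
tool_rot: [[0.103, 0.995, -0.0], [0.995, -0.103, 0.0], [0.0, -0.0, -1.0]]
ft_force: [0.4, 0.5, -1.1]
grip_width: 0.0151
gripper_force: 51.8
```

Run:
```python
from h import *
w=snap('wrist','w6'); v=load('w2'); o=env.observe(); print(o['position'],o['tool_rot'][0],o['ft_force'])
c1,c2=[cv2.resize(i['img'][184:284,206:306,::-1],(400,400),interpolation=cv2.INTER_CUBIC) for i in (v,w)]
cv2.imwrite('pics/y.png',np.hstack([c1,c2]))
```

```text
[ 0.49508734 -0.20589645  0.2343299 ] [ 1.02973937e-01  9.94684054e-01 -1.99264614e-05] [ 0.08771621 -0.26138222 -0.88323389]
```

View pics/y.png

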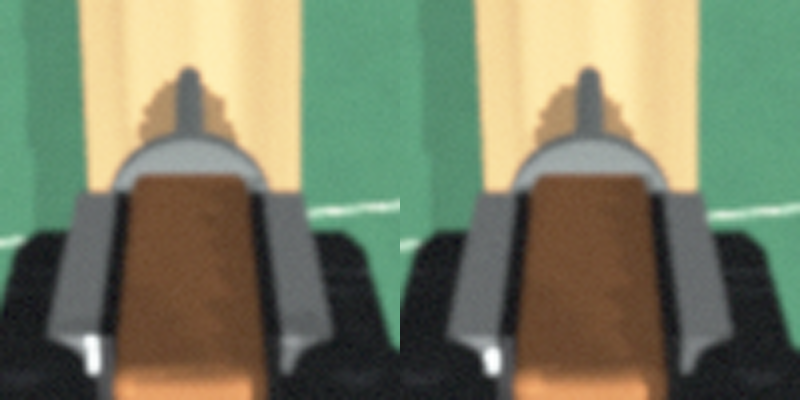

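The pin tip sits at (188,70) in the left half and (588,70), the same spot, in the right half, so it has not slipped. I'll lower it into the stand hole.

Emit:
drive_tool(series=[[[0,0,0.03],0,0.012],[[0,0,0.06],0,0.012],[[0,0,0.08],0,0.012],[[0,0,0.09],0,0.012],[[0,0,0.095],0,0.012],[[0,0,0.1],0,0.012],[[0,0,0.105],0,0.012],[[0,0,0.11],0,0.012],[[0,0,0.11],0,0.012]])

```text
time_s: 16.55
position: [0.4947, -0.207, 0.124]
tool_rot: [[0.105, 0.995, -0.0], [0.995, -0.105, 0.0], [0.0, -0.0, -1.0]]
ft_force: [0.2, 0.1, -1.2]
grip_width: 0.0152
gripper_force: 51.9
```

Emit:
drive_tool(series=[[[0,0,0.006],0,0.012],[[0,0,0.013],0,0.012],[[0,0,0.02],0,0.012],[[0,0,0.027],0,0.012],[[0,0,0.034],0,0.012],[[0,0,0.039],0,0.012],[[0,0,0.042],0,0.012],[[0,0,0.044],0,0.012],[[0,0,0.0455],0,0.012],[[0,0,0.0455],0,0.012],[[0,0,0.0455],0,0.012]])

```text
time_s: 17.65
position: [0.4949, -0.2071, 0.079]
tool_rot: [[0.105, 0.995, 0.0], [0.995, -0.105, -0.0], [-0.0, 0.0, -1.0]]
ft_force: [0.7, 0.2, -1.1]
grip_width: 0.0152
gripper_force: 51.9
```

Emit:
drive_tool(series=[[[0,0,0.0005],0,0.012],[[0,0,0.001],0,0.012],[[0,0,0.0014],0,0.012],[[0,0,0.0014],0,0.012],[[0,0,0.0014],0,0.012]])

```text
time_s: 18.15
position: [0.4949, -0.2071, 0.0776]
tool_rot: [[0.105, 0.995, 0.0], [0.995, -0.105, -0.0], [-0.0, 0.0, -1.0]]
ft_force: [-0.8, 0.3, 2.1]
grip_width: 0.0156
gripper_force: 52.3
```

Emit:
drive_tool(series=[[[0,0,0],0,0.03],[[0,0,0],0,0.05],[[0,0,0],0,0.05],[[0,0,0],0,0.05],[[0,0,0],0,0.05],[[0,0,-0.01],0,0.05],[[0,0,-0.03],0,0.05],[[0,0,-0.06],0,0.05],[[0,0,-0.09],0,0.05],[[0,0,-0.12],0,0.05],[[0,0,-0.15],0,0.05],[[0,0,-0.15],0,0.05],[[0,0,-0.15],0,0.05],[[0,0,-0.15],0,0.05]], newtons=20)

```text
time_s: 19.55
position: [0.4944, -0.2068, 0.2266]
tool_rot: [[0.105, 0.995, -0.002], [0.995, -0.105, 0.001], [0.001, -0.002, -1.0]]
ft_force: [-0.2, 1.2, -0.1]
grip_width: 0.05
gripper_force: 0.0
```

Run:
```python
from h import *
w=snap('wrist','w7'); s=snap('scene','s7'); o=env.observe(); print(o['position'],o['ft_force'],o['grip_width'],o['time_s'])
c1=cv2.resize(w['img'][60:260,156:356,::-1],(400,400),interpolation=cv2.INTER_CUBIC)
c2=cv2.resize(s['img'][135:325,180:370,::-1],(400,400),interpolation=cv2.INTER_CUBIC)
cv2.imwrite('pics/z.png',np.hstack([c1,c2]))
```

```text
[ 0.49454103 -0.20682176  0.22646865] [-0.124268   -1.18717519 -0.0785881 ] 0.050140879605064845 19.65
```

View pics/z.png

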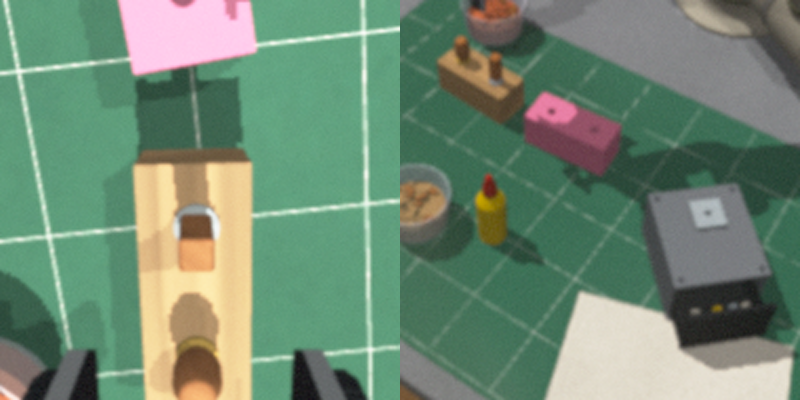

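The pin stands upright in its hole with the collar down, at (197,240). The awl is untouched and the drawer is out, at (725,320). I'll check the pin top height and hand the job in.

Run:
```python
from h import *
p=dep(load('w7'),254.5,186); print(p)
if abs(p[2]-.116)<.0025: print(env.close_job())
```

```text
[ 0.49641515 -0.20599217  0.11536616]
the job is handed in; nothing more can be done
None
```

The drawer sprang out by itself after a gentle press (readings up to 7 N), the pin is back upright and fully down in its stand hole and let go, and the job was handed in at about 20 s.

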